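# Show the ear thermometer's probe to the bench magnifier

### The job

Swing the lid of the red first-aid tin up past upright, take out the grey ear thermometer by its body and hold it up in front of the bench magnifier so that a colleague can check the little window in the probe tip for dirt: tip in the middle of the lens's view, 12 cm in front of the glass, probe pointing squarely into the lens. Keep the fingers off the white probe, do not disturb the magnifier or let the thermometer touch it, and leave the egg cup, tray and tweezer case where they are. Finish while still holding the thermometer there, steady in the air.

Things in the scene. Friction and masses are not known exactly. Their poses are not given: they have to be found in the camera images.
- tin: Red steel first-aid tin, fixed to the board, 180 (x) by 260 (y) by 75 mm high, walls and floor 2 mm. Origin at the centre of its underside, z up, x from front to hinge side. A 52 mm high divider at y = +64 mm shuts off fixed cartons (up to 50 mm high); the thermometer lies on the floor of the larger compartment, on the -y side
- lid (a joint): Opening angle of the lid, rad: 0 shut, 1.57 upright, stop at 1.83. Stiff hinge: it stays where left and takes about 6 N at the handle to lift, less near upright. Red plate 186 by 266 mm with a 10 mm skirt; turns about the tin's y axis, front edge 183 mm from the hinge
- lid_hinge (a point): Point on the hinge line, mid-width, at the far rim of the tin, 76 mm above the tin's underside (it does not move)
- lid_handle (a point): Middle of the carrying handle on the lid: a black round bar 10 mm thick, 78 mm of it free, along the tin's y, its axis 33 mm above the lid's underside and 90 mm from the hinge; its steel end lugs stand at y = +-42 mm; 25 mm free gap between the bar and the lid
- lid_front (a point): Middle of the lid's front edge, 183 mm from the hinge
- thermometer: Grey ear thermometer, 145 mm long, 32 mm thick (z), about 0.1 kg, lying on its side. Origin on its underside at a good place to grip from above across x; handle along y from -30 to +75 mm, x = -17 to +17 mm; head y = -71 to -29 mm, 42 mm wide in x. White probe sticks out of the head along +x; display on the head's -x face
- probe: The thermometer's white tapered probe, rigid with it: 34 mm long, 25 mm thick at the root and 9 mm at the tip. Origin at the middle of its root, at thermometer x = 21, y = -48, z = 16 mm; its x axis points out of the tip, its axes are parallel to the thermometer's
- probe_root (a point): Middle of the probe's root, on its axis; at thermometer x = 21, y = -48, z = 16 mm
- probe_tip (a point): End of the probe with the dark window, on its axis; at thermometer x = 55, y = -48, z = 16 mm
- magnifier: Bench magnifier, white with aluminium stem, fixed on the board. Origin on the board about below the focus; its x points from there to the base, a disc of 164 mm diameter, 22 mm high, centred at x = 175 mm; the stem rises from it to the lens head's tilt hinge at x = 148, z = 215 mm
- lens_head: Lens head: white ring 144 mm across, 24 mm deep, with small lamps round a clear lens of 112 mm diameter, on a stiff tilt hinge at its lower rim (origin there). Its x axis is the lens axis, pointing out of the back, away from the work; -x faces the work and the robot, 20 to 40 degrees downward. Lens centre at its z = 82 mm
- lens (a point): Centre of the glass on its face towards the work; axes as the lens head: -x points from the glass to the work along the lens axis
- focus (a point): Point in the air on the lens axis, 120 mm in front of the glass, where things are seen sharp through it; axes as the lens head. 0.2 to 0.26 m above the board
- egg_cup: White ceramic egg cup, 48 mm rim, 62 mm high; leave alone
- tray: Small open aluminium tray, 110 by 150 by 18 mm; leave alone
- tweezer_case: Yellow plastic tweezer case, 30 by 130 by 20 mm, with a red press-button catch; leave alone

How it is judged:
On the way, in this order (a step that is already met when the one before it is completed fails the run):
1. the tin's lid is swung up past upright (value of joint lid above 1.58 rad), for 0.2 s.
2. the thermometer is lifted out of the tin in the fingers (height (world z) of thermometer above 0.1 m and contact force between the fingers and thermometer above 1 N), for 0.2 s.
At the end, for the whole second after the job is handed in: The thermometer is held still in the fingers, 0.1 m or more above the board, touching neither magnifier nor tin; probe tip within 25 mm of the focus, probe axis within 0.22 rad of the lens axis, tip towards the lens (turn about that axis is free); lid still open over 1.45 rad (all of step 2 and distance between probe_tip and focus below 0.025 m and angle between the x axis of probe and the x axis of lens_head, either way round below 0.22 rad and x of probe_root in the frame of focus below 0 m and contact force between thermometer and magnifier below 0.3 N and contact force between thermometer and tin below 0.3 N and linear speed of thermometer below 0.03 m/s and value of joint lid above 1.45 rad); the arm keeps its last pose, push and grip.
It fails at once if the fingers touch the white probe (contact force between the fingers and probe above 0.3 N).
It fails at once if the thermometer strikes the magnifier (contact force between thermometer and magnifier above 1 N).
It fails at once if the magnifier's lens is knocked out of its setting by over 12 mm (distance of lens from where it was at the start of the episode above 0.012 m).
It fails at once if the egg cup, tray or tweezer case is shifted by over 30 mm (distance of any of egg_cup, tray, tweezer_case from where it was at the start of the episode above 0.03 m).
It also fails if it takes over 62 s, if anything falls off the work surface, if the arm or the gripper's body presses on something with over 40 N, if the wrist force passes 120 N, or if a joint passes its speed limit or range.

### The arm

A 6-joint arm with a two-finger parallel gripper is mounted at the origin on the work surface. World frame = base frame: x ahead of the robot, y to its left, z up, the work surface at z = 0. Lengths are in m, angles in rad, forces in N, time in s.
With the tool pointing down it reaches from about 0.3 to 0.875 m from the base axis. Payload 6.4 kg.
Tool frame: the origin (TCP) lies on the centre line of the jaws, within the pads' length; the fingertips stand tcp_to_tips ahead of it and the grasp point (between the pads) lies 3 mm ahead of it (tcp_to_tips is the distance from the TCP to the fingertips, in m); z points along the fingers, y is the line along which they close (so a half turn about z gives the same grasp; the last joint's range is limited). The gripper opens to 85 mm and grips with 20 to 120 N. Pads are 22 mm wide; open, the fingers measure 114 mm over their backs; the gripper's body (76 mm by 85 mm) begins 54 mm behind the grasp point. The pads swing forward as they close: fully open they stand 13 mm farther back than shut.
Start: joints at [0.989, 0.181, 1.607, -0, 1.354, -0.206], TCP at [0.211, 0.535, 0.253] pointing down, gripper open.
Joint ranges: [-2.99, 2.99], [-0.89, 2.07], [0.3, 2.58], [-1.14, 4.28], [0, 2.63], [-3.12, 3.12]. Speed limits (rad/s): [2.57, 2.57, 3.01, 3.14, 3.14, 3.14].

### API

Orientations are given as a unit quaternion [w, x, y, z].
In Python, from cell import state, capture, calibration, finish_job, tcp_to_tips gives the robot as it stands. The module is installed in compiled form; this text tells all that it offers.
- The arm moves only by the tool play_rows, never from a script. Its argument "deltas" is a list of rows, each an object with "linear": the shift along the tool's x, y, z normalised to -1 to 1, where 1 is 30 mm, a list of three; "rot": the turn, a rotation vector about the tool's x, y, z normalised to -1 to 1, where 1 is 6 degrees, a list of three; "claw": the closure, from 0 (fully open) to 1 (shut). In form: [{"linear": [tx, ty, tz], "rot": [wx, wy, wz], "claw": claw}, ...]. A call has 1 to 12 rows; each row shifts and turns the commanded pose from where the row before left it, along the tool's axes as they then stand; what a row does not reach is not made up. A row lasts 1/12 s, in which the tool goes at most 41.7 mm and 7.16 degrees, less where a joint would pass 70% of its speed; a pose out of reach is approached as far as the arm can. A call with a number of a shift or a turn outside -1 to 1 is refused whole. A call with a gripper value outside its range is refused whole. The fingers move at their own pace and stop on an object; "force" is the grip in N (left out, the last holds). Time passes only in rows, so rows that do not move let the fingers close. It gives the time, the measured TCP pose, the force, the opening and the grip force at its end, in the units of the state.
- state(): the state, without advancing time (a new reading comes with each control period).
- capture(name): name is "scene" or "side" or "wrist"; returns the picture (420x560x3 uint8, red, green, blue); there is no depth.
- calibration(name): a dict with "intrinsics" (3x3 intrinsics, pixels), "extrinsics" (4x4, takes a point from camera to world coordinates). Camera axes: x right, y up, looking along -z (the intrinsics and any distortion apply to the point x, -y, -z); pixel columns grow to the right and rows downward; lengths in m; the calibration is good to about 2 mm. A picture is of the moment at which its call begins: read the wrist's pose just before it. calibration takes no time and is no camera call; for the wrist camera it gives the pose at the moment of the call.
- finish_job(): hands the job in; it is judged then, once.
The state is a dict: "time": time; "qpos": joint angles; "qd": joint speeds; "tau": joint torques, N m; "eef_pos": TCP position; "orientation": TCP orientation; "contact_force": force on the tool from outside, world axes, zero at the start; "ft_torque": the same for the moment, N m; "finger_gap": opening from 0.0 (shut) to 1.0 (fully open); "grip_force": force on a finger pad.
Only numpy, scipy, OpenCV 4.12 (cv2) and the standard library are available. Lean on these libraries where they do the work, as an engineer would, in place of code of your own. Each camera call takes 0.05 s, during which the arm holds its last target. There are 200 camera calls.

## Working session

There is one attempt and no reset: what is moved stays moved. The work goes in short steps, Python scripts to look and compute and a tool call to move; the robot and the scene stay as the last step left them, time stands still between calls to the robot, and variables do not carry over. Pictures are saved under pics/ and viewed, at most 10 in all, crops included, and the job is handed in when it is done.

Besides the shell and the picture viewer there is one more tool, called by a JSON object that holds its "api" and its "payload", one argument or row to a line. play_rows: Moves the arm, as the interface text tells. Scaled input: -1 to 1 covers 30 mm each way for a shift and 6 degrees each way for a turn. Its arguments: {"type":"object","properties":{"deltas":{"type":"array","items":{"type":"object","properties":{"linear":{"type":"array","items":{"type":"number"}},"rot":{"type":"array","items":{"type":"number"}},"claw":{"type":"number"}}}},"force":{"type":"number"}},"required":["deltas"]}

```bash
mkdir -p pics
python3 - <<'E'
from cell import *
import cv2,numpy as np
print(state()); print(tcp_to_tips)
ims=[]
for n in ["scene","side","wrist"]:
    c=calibration(n); print(n,{k:np.round(np.array(v),4).tolist() for k,v in c.items()})
    im=capture(n)[:,:,::-1]; cv2.imwrite(f"pics/{n}0.png",im)
E
```

```text
{'time': 0.0, 'qpos': array([ 9.88682328e-01,  1.81514741e-01,  1.60801745e+00,  2.96514607e-07,
        1.35381201e+00, -2.06274780e-01]), 'qd': array([-4.34157489e-04,  7.36930673e-04,  6.11014803e-04, -1.48368852e-03,
        4.65262414e-04,  8.22351450e-05]), 'tau': array([ 1.07468375e-03, -4.44880450e+01, -3.51327538e+01, -5.00317328e-04,
        9.15000594e-03, -5.11139717e-07]), 'eef_pos': array([0.21073302, 0.53443191, 0.25239435]), 'orientation': array([-3.36488330e-04,  1.86815495e-01,  9.82394627e-01, -8.08554401e-04]), 'contact_force': array([ 0.04027663,  0.1726196 , -0.136595  ]), 'ft_torque': array([ 0.01522539, -0.00242824, -0.01034233]), 'grip_force': 0.0, 'finger_gap': 0.9978038235629914}
0.022
scene {'intrinsics': [[514.1247, 0.0, 279.1335], [0.0, 514.1247, 204.3968], [0.0, 0.0, 1.0]], 'extrinsics': [[0.0272, -0.8286, 0.5592, 1.3981], [0.9996, 0.0217, -0.0165, -0.0384], [0.0015, 0.5594, 0.8289, 1.4106], [0.0, 0.0, 0.0, 1.0]]}
side {'intrinsics': [[533.4171, 0.0, 291.3004], [0.0, 533.4171, 217.2474], [0.0, 0.0, 1.0]], 'extrinsics': [[-0.9856, 0.098, -0.1381, 0.3452], [-0.168, -0.462, 0.8708, 1.415], [0.0215, 0.8814, 0.4718, 0.9755], [0.0, 0.0, 0.0, 1.0]]}
wrist {'intrinsics': [[339.9756, 0.0, 283.8525], [0.0, 339.9756, 212.4738], [0.0, 0.0, 1.0]], 'extrinsics': [[0.3676, -0.886, -0.2827, 0.1397], [0.93, 0.3496, 0.1135, 0.5636], [-0.0017, -0.3046, 0.9525, 0.3749], [0.0, 0.0, 0.0, 1.0]]}
```

View pics/scene0.png

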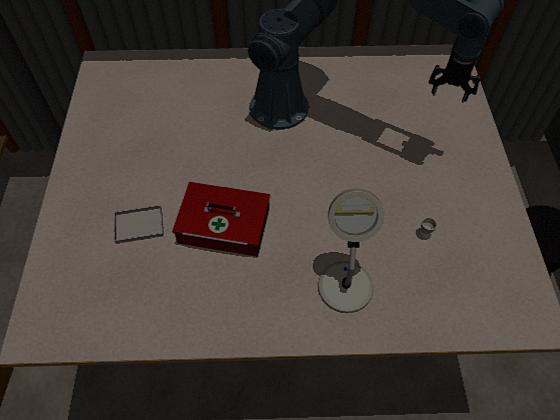

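View pics/side0.png

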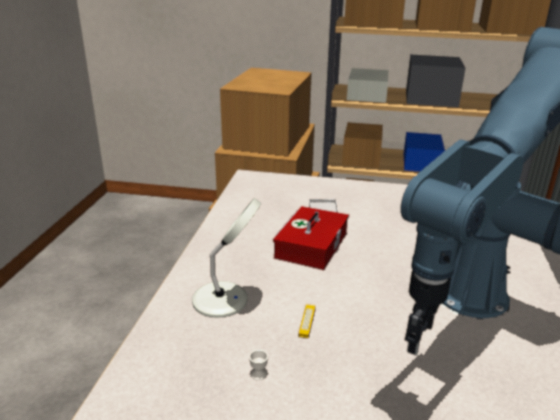

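The scene view shows the tin at about (222,218), the magnifier lens at (356,215) and its base at (345,288), the egg cup at (428,228), the tray at (139,224), and the tweezer case behind the lens. The side view shows the tin at (312,235), the lens at (241,222) and its base at (219,298). I'll enlarge both.

```bash
cat > h.py <<'E'
import cv2,numpy as np
from cell import *
def crop(src,x,y,w,h,W,H):
    return cv2.resize(src[y:y+h,x:x+w],(W,H),interpolation=cv2.INTER_CUBIC)
def proj(n,P,c=None):
    c=c or calibration(n); E=np.array(c['extrinsics']);K=np.array(c['intrinsics'])
    p=(np.atleast_2d(P)-E[:3,3])@E[:3,:3]; q=p*[1,-1,-1]; q=q@K.T
    return q[:,:2]/q[:,2:]
def ray(n,uv,c=None):
    c=c or calibration(n); E=np.array(c['extrinsics']);K=np.array(c['intrinsics'])
    d=np.linalg.inv(K)@[uv[0],uv[1],1]; d=E[:3,:3]@(d*[1,-1,-1]); return E[:3,3],d/np.linalg.norm(d)
def tri(obs):
    A=np.zeros((3,3));b=np.zeros(3)
    for n,uv,*c in obs:
        o,d=ray(n,uv,*c);M=np.eye(3)-np.outer(d,d);A+=M;b+=M@o
    X=np.linalg.solve(A,b); return X,[np.linalg.norm((np.eye(3)-np.outer(d,d))@(X-o)) for o,d in [ray(n,uv,*c) for n,uv,*c in obs]]
def onz(n,uv,z):
    o,d=ray(n,uv); return o+d*(z-o[2])/d[2]
E
python3 - <<'E'
from h import *
s=cv2.imread('pics/scene0.png');d=cv2.imread('pics/side0.png')
b=np.zeros((600,800,3),np.uint8)
s=np.clip(s*1.6,0,255).astype(np.uint8)
b[:300,:400]=crop(s,165,175,120,90,400,300)
b[:300,400:]=crop(s,300,180,160,120,400,300)   # 2.5x
b[300:,:400]=crop(d,260,185,100,75,400,300)    # 4x
b[300:,400:]=crop(d,170,190,160,120,400,300)   # 2.5x
cv2.imwrite('pics/m1.png',b)
E
```

```text
(no output)
```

View pics/m1.png

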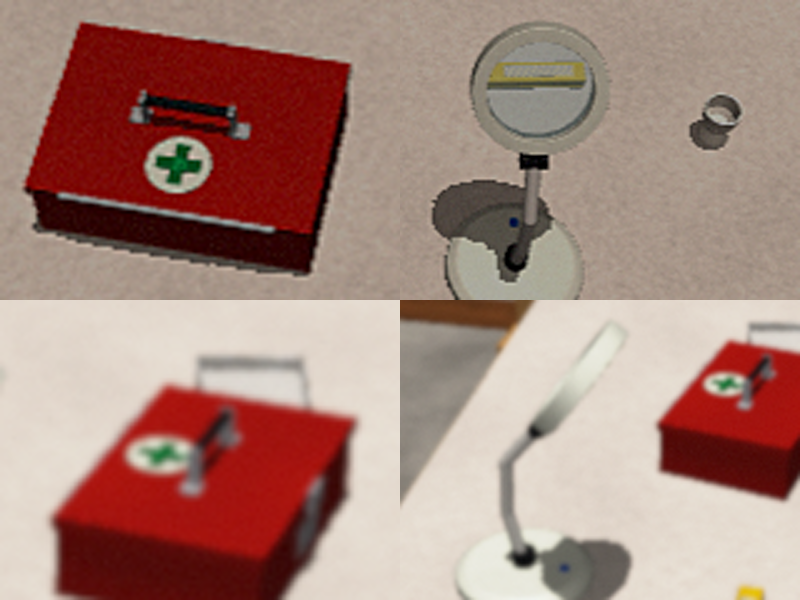

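Run:
```python
from h import *
from scipy.optimize import least_squares
S={'NL':(189,181.6),'NR':(270.3,194.5),'FR':(257.4,245.5),'FL':(173.1,231.4)}
D={'FL':(301.25,206.5),'NL':(349,215),'NR':(327.5,249.3),'FR':(274.3,240)}
for k in S: print(k,*tri([('scene',S[k]),('side',D[k])]))
L={'NL':(-93,-133,77),'NR':(-93,133,77),'FR':(93,133,77),'FL':(93,-133,77)}
def T(p,P): 
    c,s=np.cos(p[2]),np.sin(p[2]);P=np.array(P)/1e3
    return np.array([p[0]+c*P[0]-s*P[1],p[1]+s*P[0]+c*P[1],P[2]])
def f(p): return np.concatenate([np.concatenate([proj('scene',T(p,L[k]))[0]-S[k],proj('side',T(p,L[k]))[0]-D[k]]) for k in L])
r=least_squares(f,[.55,-.1,0]);print(r.x,np.round(r.fun,1))
B=lambda u,v:(165+u/3.333,175+v/3.333)
G=lambda u,v:(260+u/4,185+(v-300)/4)
print('handle',tri([('scene',B(189,104)),('side',G(211,437))]),T(r.x,(0,0,109)),T(r.x,(90-90,0,109)))
for n,a,b in [('lens',(356,215.2),(241.2,222)),('hinge',(353.6,244),(226,242.8)),('base',(346,288),(219,298))]: print(n,*tri([('scene',a),('side',b)]))
```

```text
NL [ 0.40583788 -0.29889945  0.08029168] [np.float64(0.001017161178932952), np.float64(0.0010171611789329365)]
NR [ 0.45918428 -0.04016088  0.0816105 ] [np.float64(0.0034764668680407926), np.float64(0.003476466868040935)]
FR [ 0.63919429 -0.08129005  0.0718184 ] [np.float64(0.0017288908682832596), np.float64(0.0017288908682831824)]
FL [ 0.5869779  -0.3353827   0.07592645] [np.float64(0.0007632201035282273), np.float64(0.0007632201035281419)]
[ 0.52257813 -0.18922929 -0.20166916] [-0.3  0.7  0.5  0.4 -0.5 -0.4 -0.6  1.9  0.9 -1.1 -1.  -0.5 -1.1 -0.4
 -0.1 -0.5]
handle (array([ 0.52359378, -0.1869759 ,  0.10904243]), [np.float64(0.0013227477933288817), np.float64(0.001322747793328927)]) [ 0.52257813 -0.18922929  0.109     ] [ 0.52257813 -0.18922929  0.109     ]
lens [0.67617466 0.1847438  0.27999582] [np.float64(0.0013761714859629763), np.float64(0.0013761714859629964)]
hinge [0.72169539 0.18253977 0.20766769] [np.float64(0.0016926515157650217), np.float64(0.0016926515157651056)]
base [0.75477791 0.1789069  0.00827531] [np.float64(0.0015861492825355508), np.float64(0.0015861492825353855)]
```

```bash
cat >> h.py <<'E'
from scipy.spatial.transform import Rotation as Ro
tin=np.array([0.5226,-0.1892,-0.2017])
def tw(P):  # tin mm -> world m
    c,s=np.cos(tin[2]),np.sin(tin[2]);P=np.array(P)/1e3
    return np.array([tin[0]+c*P[0]-s*P[1],tin[1]+s*P[0]+c*P[1],P[2]])
def Ryz(y,z):
    y=np.array(y,float);z=np.array(z,float);y/=np.linalg.norm(y);z-=y*(y@z);z/=np.linalg.norm(z)
    return Ro.from_matrix(np.c_[np.cross(y,z),y,z])
def cur():
    s=state();q=s['orientation'];return np.array(s['eef_pos']),Ro.from_quat([q[1],q[2],q[3],q[0]])
def rows(p0,R0,p1,R1,N=None):
    """equal rows (linear,rot normalised) from pose 0 to pose 1"""
    w=(R0.inv()*R1).as_rotvec();d=R0.inv().apply(np.array(p1)-p0)
    n=N or int(max(np.ceil(np.linalg.norm(d)/.029),np.ceil(np.linalg.norm(w)/np.radians(5.8)),1))
    while True:
        M=sum(Ro.from_rotvec(w/n*k).as_matrix() for k in range(n));t=np.linalg.solve(M,d)
        if N or abs(t).max()<.03: break
        n+=1
    print(n,'rows linear',np.round(t/.03,3).tolist(),'rot',np.round(w/n/np.radians(6),3).tolist(),'end',np.round(p1,3))
    return np.array(p1),R1
E
python3 - <<'E'
from h import *
p,R=cur()
yt=tw((1000,0,0))-tw((0,0,0))
R1=Ryz(yt,[0,0,-1])
rows(p,R,tw((0,0,109))+[0,0,.10],R1,30)
E
```

```text
30 rows linear [-0.945, -0.107, 0.049] rot [-0.0, 0.0, 0.445] end [ 0.523 -0.189  0.209]
```

Run:
```python
from h import *
p,R=cur()
yt=tw((1000,0,0))-tw((0,0,0))
R1=Ryz(yt,[0,0,-1])
rows(p,R,p,R1,14)
rows(p,R1,tw((0,0,109))+[0,0,.09],R1,28)
```

```text
14 rows linear [0.0, 0.0, 0.0] rot [-0.001, 0.0, 0.953] end [0.211 0.535 0.253]
28 rows linear [-0.77, 0.536, 0.064] rot [0.0, 0.0, 0.0] end [ 0.523 -0.189  0.199]
```

{"api": "play_rows", "payload": {
  "deltas": [
    {"linear":[0,0,0],"rot":[0,0,0.953],"claw":0},
    {"linear":[0,0,0],"rot":[0,0,0.953],"claw":0},
    {"linear":[0,0,0],"rot":[0,0,0.953],"claw":0},
    {"linear":[0,0,0],"rot":[0,0,0.953],"claw":0},
    {"linear":[0,0,0],"rot":[0,0,0.953],"claw":0},
    {"linear":[0,0,0],"rot":[0,0,0.953],"claw":0},
    {"linear":[0,0,0],"rot":[0,0,0.953],"claw":0},
    {"linear":[0,0,0],"rot":[0,0,0.953],"claw":0},
    {"linear":[0,0,0],"rot":[0,0,0.953],"claw":0},
    {"linear":[0,0,0],"rot":[0,0,0.953],"claw":0},
    {"linear":[0,0,0],"rot":[0,0,0.953],"claw":0},
    {"linear":[0,0,0],"rot":[0,0,0.953],"claw":0}
  ]
}}

```text
time: 1.15
eef_pos: [0.2109, 0.5347, 0.2529]
orientation: [0.0, 0.71, 0.704, -0.0]
contact_force: [-0.1, -1.6, 0.5]
finger_gap: 1.003
grip_force: 0.0
```

{"api": "play_rows", "payload": {
  "deltas": [
    {"linear":[0,0,0],"rot":[0,0,0.953],"claw":0},
    {"linear":[0,0,0],"rot":[0,0,0.953],"claw":0},
    {"linear":[-0.77,0.536,0.064],"rot":[0,0,0],"claw":0},
    {"linear":[-0.77,0.536,0.064],"rot":[0,0,0],"claw":0},
    {"linear":[-0.77,0.536,0.064],"rot":[0,0,0],"claw":0},
    {"linear":[-0.77,0.536,0.064],"rot":[0,0,0],"claw":0},
    {"linear":[-0.77,0.536,0.064],"rot":[0,0,0],"claw":0},
    {"linear":[-0.77,0.536,0.064],"rot":[0,0,0],"claw":0},
    {"linear":[-0.77,0.536,0.064],"rot":[0,0,0],"claw":0},
    {"linear":[-0.77,0.536,0.064],"rot":[0,0,0],"claw":0},
    {"linear":[-0.77,0.536,0.064],"rot":[0,0,0],"claw":0},
    {"linear":[-0.77,0.536,0.064],"rot":[0,0,0],"claw":0}
  ]
}}

```text
time: 2.15
eef_pos: [0.3223, 0.275, 0.2339]
orientation: [0.0, 0.775, 0.632, -0.0]
contact_force: [0.8, 0.1, 0.2]
finger_gap: 1.0
grip_force: 0.0
```

{"api": "play_rows", "payload": {
  "deltas": [
    {"linear":[-0.77,0.536,0.064],"rot":[0,0,0],"claw":0},
    {"linear":[-0.77,0.536,0.064],"rot":[0,0,0],"claw":0},
    {"linear":[-0.77,0.536,0.064],"rot":[0,0,0],"claw":0},
    {"linear":[-0.77,0.536,0.064],"rot":[0,0,0],"claw":0},
    {"linear":[-0.77,0.536,0.064],"rot":[0,0,0],"claw":0},
    {"linear":[-0.77,0.536,0.064],"rot":[0,0,0],"claw":0},
    {"linear":[-0.77,0.536,0.064],"rot":[0,0,0],"claw":0},
    {"linear":[-0.77,0.536,0.064],"rot":[0,0,0],"claw":0},
    {"linear":[-0.77,0.536,0.064],"rot":[0,0,0],"claw":0},
    {"linear":[-0.77,0.536,0.064],"rot":[0,0,0],"claw":0},
    {"linear":[-0.77,0.536,0.064],"rot":[0,0,0],"claw":0},
    {"linear":[-0.77,0.536,0.064],"rot":[0,0,0],"claw":0}
  ]
}}

```text
time: 3.15
eef_pos: [0.4557, -0.0354, 0.2108]
orientation: [-0.0, 0.775, 0.632, -0.0]
contact_force: [0.7, 0.1, -0.1]
finger_gap: 1.0
grip_force: 0.0
```

{"api": "play_rows", "payload": {
  "deltas": [
    {"linear":[-0.77,0.536,0.064],"rot":[0,0,0],"claw":0},
    {"linear":[-0.77,0.536,0.064],"rot":[0,0,0],"claw":0},
    {"linear":[-0.77,0.536,0.064],"rot":[0,0,0],"claw":0},
    {"linear":[-0.77,0.536,0.064],"rot":[0,0,0],"claw":0},
    {"linear":[-0.77,0.536,0.064],"rot":[0,0,0],"claw":0},
    {"linear":[-0.77,0.536,0.064],"rot":[0,0,0],"claw":0},
    {"linear":[0,0,0],"rot":[0,0,0],"claw":0.6},
    {"linear":[0,0,0],"rot":[0,0,0],"claw":0.6},
    {"linear":[0,0,0],"rot":[0,0,0],"claw":0.6}
  ]
}}

```text
time: 3.9
eef_pos: [0.5217, -0.1886, 0.199]
orientation: [-0.001, 0.775, 0.632, -0.0]
contact_force: [-1.0, 1.4, -1.0]
finger_gap: 0.607
grip_force: 0.0
```

Run:
```python
from h import *
p,R=cur();print(p,R.as_matrix().round(3).tolist(),state()['finger_gap'])
c=calibration('wrist');np.savez('pics/w1.npz',**c)
im=capture('wrist')[:,:,::-1];cv2.imwrite('pics/w1.png',im)
for x in [(0,-39,109),(0,39,109),(0,0,109)]: print(proj('wrist',tw(x),c))
```

```text
[ 0.52167497 -0.1885796   0.19895971] [[0.201, 0.98, -0.001], [0.98, -0.201, 0.001], [0.001, -0.001, -1.0]] 0.6073631598993091
[[283.7028019  280.59341081]]
[[283.50967777 170.29443241]]
[[283.61129171 228.32919742]]
```

View pics/w1.png

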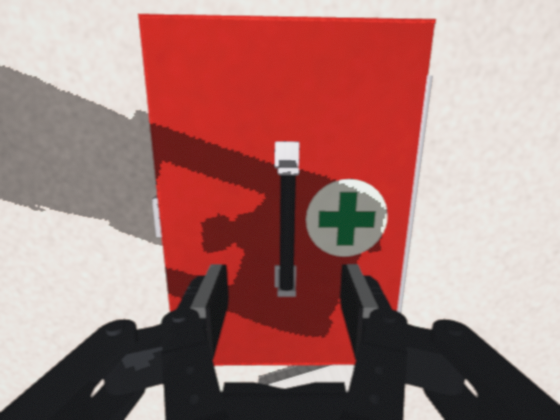

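The wrist picture shows the handle bar from (288,165) to (287,290), against a predicted column of 284. That puts it about 2 mm to +y of the tool. Next I descend and grip it.

{"api": "play_rows", "payload": {
  "deltas": [
    {"linear":[0,0.06,0.725],"rot":[0,0,0],"claw":0.6},
    {"linear":[0,0,0.725],"rot":[0,0,0],"claw":0.6},
    {"linear":[0,0,0.725],"rot":[0,0,0],"claw":0.6},
    {"linear":[0,0,0.725],"rot":[0,0,0],"claw":0.6},
    {"linear":[0,0,0],"rot":[0,0,0],"claw":1},
    {"linear":[0,0,0],"rot":[0,0,0],"claw":1},
    {"linear":[0,0,0],"rot":[0,0,0],"claw":1},
    {"linear":[0,0,0],"rot":[0,0,0],"claw":1},
    {"linear":[0,0,0],"rot":[0,0,0],"claw":1},
    {"linear":[0,0,0],"rot":[0,0,0],"claw":1}
  ],
  "force": 40
}}

```text
time: 4.78
eef_pos: [0.524, -0.1883, 0.113]
orientation: [-0.001, 0.775, 0.632, 0.001]
contact_force: [1.1, 5.8, -5.3]
finger_gap: 0.102
grip_force: 38.9
```

Run:
```python
from h import *
p,R=cur();print(p,state()['finger_gap'],state()['grip_force'])
yt=R.apply([0,1,0]);yt[2]=0;yt/=np.linalg.norm(yt)
def pose(th,tilt):
    h=lambda t:yt*(-.09*np.cos(t)+.033*np.sin(t))+np.array([0,0,1])*(.09*np.sin(t)+.033*np.cos(t))
    g=p+R.apply([0,0,.003])+h(th)-h(0)
    z=np.array([0,0,-1])*np.cos(tilt)-yt*np.sin(tilt)
    R1=Ryz(np.cross(z,R.apply([1,0,0])),z)
    return g-.003*z,R1
a=(p,R)
for k in range(1,7): a=rows(*a,*pose(k*.16,k*.12),3)
```

```text
[ 0.52399162 -0.18834035  0.11303288] 0.10160347607187963 38.93803060054779
3 rows linear [0.0, 0.069, -0.157] rot [0.381, -0.005, -0.0] end [ 0.531 -0.19   0.127]
3 rows linear [-0.0, 0.075, -0.155] rot [0.382, 0.0, -0.001] end [ 0.539 -0.191  0.14 ]
3 rows linear [-0.0, 0.081, -0.152] rot [0.382, 0.0, -0.001] end [ 0.55  -0.194  0.151]
3 rows linear [-0.0, 0.087, -0.148] rot [0.382, 0.0, -0.001] end [ 0.562 -0.196  0.16 ]
3 rows linear [-0.0, 0.093, -0.145] rot [0.382, 0.0, -0.0] end [ 0.576 -0.199  0.167]
3 rows linear [-0.0, 0.099, -0.141] rot [0.382, 0.0, -0.0] end [ 0.59  -0.202  0.172]
```

{"api": "play_rows", "payload": {
  "deltas": [
    {"linear":[0,0.069,-0.157],"rot":[0.381,0,0],"claw":1},
    {"linear":[0,0.069,-0.157],"rot":[0.381,0,0],"claw":1},
    {"linear":[0,0.069,-0.157],"rot":[0.381,0,0],"claw":1},
    {"linear":[0,0.075,-0.155],"rot":[0.382,0,0],"claw":1},
    {"linear":[0,0.075,-0.155],"rot":[0.382,0,0],"claw":1},
    {"linear":[0,0.075,-0.155],"rot":[0.382,0,0],"claw":1}
  ]
}}

```text
time: 5.28
eef_pos: [0.5392, -0.1916, 0.1388]
orientation: [-0.094, 0.769, 0.628, -0.076]
contact_force: [1.9, 2.9, -14.4]
finger_gap: 0.103
grip_force: 39.2
```

{"api": "play_rows", "payload": {
  "deltas": [
    {"linear":[0,0.081,-0.152],"rot":[0.382,0,0],"claw":1},
    {"linear":[0,0.081,-0.152],"rot":[0.382,0,0],"claw":1},
    {"linear":[0,0.081,-0.152],"rot":[0.382,0,0],"claw":1},
    {"linear":[0,0.087,-0.148],"rot":[0.382,0,0],"claw":1},
    {"linear":[0,0.087,-0.148],"rot":[0.382,0,0],"claw":1},
    {"linear":[0,0.087,-0.148],"rot":[0.382,0,0],"claw":1},
    {"linear":[0,0.093,-0.145],"rot":[0.382,0,0],"claw":1},
    {"linear":[0,0.093,-0.145],"rot":[0.382,0,0],"claw":1},
    {"linear":[0,0.093,-0.145],"rot":[0.382,0,0],"claw":1},
    {"linear":[0,0.099,-0.141],"rot":[0.382,0,0],"claw":1},
    {"linear":[0,0.099,-0.141],"rot":[0.382,0,0],"claw":1},
    {"linear":[0,0.099,-0.141],"rot":[0.382,0,0],"claw":1}
  ]
}}

```text
time: 6.28
eef_pos: [0.5898, -0.2025, 0.1708]
orientation: [-0.274, 0.725, 0.591, -0.223]
contact_force: [-3.8, 3.0, -10.9]
finger_gap: 0.095
grip_force: 38.8
```

Run:
```python
from h import *
p,R=cur()
yt=tw((1000,0,0))-tw((0,0,0));Rd=Ryz(yt,[0,0,-1])
A=(p+R.apply([0,0,-.09]),R)
B=rows(*A,np.r_[tw((30,0,0))[:2],.34],Rd)
C=rows(*B,np.r_[tw((-90,0,0))[:2],.32],Rd)
def push(th):
    u=np.array([-np.cos(th),np.sin(th)]);n=np.array([np.sin(th),np.cos(th)])
    e=183*u-10*n+[90,76]; q=tw((e[0]-15,0,e[1]-25+22));return q,Rd
a=rows(*C,np.r_[tw((-90,0,0))[:2],push(.96)[0][2]],Rd)
a=rows(*a,*push(.96))
for t in np.linspace(.96,1.7,6)[1:]: a=rows(*a,*push(t),4)
```

```text
8 rows linear [-0.001, -0.554, -0.233] rot [-0.863, -0.001, -0.0] end [ 0.552 -0.195  0.34 ]
5 rows linear [0.0, -0.8, 0.133] rot [0.0, 0.0, 0.0] end [ 0.434 -0.171  0.32 ]
4 rows linear [0.0, 0.0, 0.857] rot [0.0, 0.0, 0.0] end [ 0.434 -0.171  0.217]
2 rows linear [0.0, 0.864, 0.0] rot [0.0, 0.0, 0.0] end [ 0.485 -0.182  0.217]
4 rows linear [-0.0, 0.187, -0.126] rot [0.0, 0.0, 0.0] end [ 0.507 -0.186  0.232]
4 rows linear [-0.0, 0.204, -0.097] rot [0.0, 0.0, 0.0] end [ 0.531 -0.191  0.244]
4 rows linear [0.0, 0.216, -0.066] rot [0.0, 0.0, 0.0] end [ 0.557 -0.196  0.252]
4 rows linear [-0.0, 0.223, -0.033] rot [0.0, 0.0, 0.0] end [ 0.583 -0.202  0.256]
4 rows linear [0.0, 0.226, 0.0] rot [0.0, 0.0, 0.0] end [ 0.609 -0.207  0.256]
```

{"api": "play_rows", "payload": {
  "deltas": [
    {"linear":[0,0,0],"rot":[0,0,0],"claw":0.7},
    {"linear":[0,0,0],"rot":[0,0,0],"claw":0.7},
    {"linear":[0,0,0],"rot":[0,0,0],"claw":0.7},
    {"linear":[0,0,-0.5],"rot":[0,0,0],"claw":0.7},
    {"linear":[0,0,-0.5],"rot":[0,0,0],"claw":0.7},
    {"linear":[0,0,-1],"rot":[0,0,0],"claw":0.7},
    {"linear":[0,0,-1],"rot":[0,0,0],"claw":0.7}
  ]
}}

```text
time: 6.87
eef_pos: [0.648, -0.2152, 0.2416]
orientation: [-0.272, 0.726, 0.592, -0.222]
contact_force: [0.1, -1.0, -0.0]
finger_gap: 0.3
grip_force: 0.0
```

{"api": "play_rows", "payload": {
  "deltas": [
    {"linear":[0,-0.554,-0.233],"rot":[-0.863,0,0],"claw":0.9},
    {"linear":[0,-0.554,-0.233],"rot":[-0.863,0,0],"claw":0.9},
    {"linear":[0,-0.554,-0.233],"rot":[-0.863,0,0],"claw":1},
    {"linear":[0,-0.554,-0.233],"rot":[-0.863,0,0],"claw":1},
    {"linear":[0,-0.554,-0.233],"rot":[-0.863,0,0],"claw":1},
    {"linear":[0,-0.554,-0.233],"rot":[-0.863,0,0],"claw":1},
    {"linear":[0,-0.554,-0.233],"rot":[-0.863,0,0],"claw":1},
    {"linear":[0,-0.554,-0.233],"rot":[-0.863,0,0],"claw":1}
  ]
}}

```text
time: 7.53
eef_pos: [0.5512, -0.1954, 0.344]
orientation: [0.006, 0.775, 0.632, 0.003]
contact_force: [0.4, -0.4, 0.8]
finger_gap: 0.001
grip_force: 0.0
```

{"api": "play_rows", "payload": {
  "deltas": [
    {"linear":[0,-0.8,0.133],"rot":[0,0,0],"claw":1},
    {"linear":[0,-0.8,0.133],"rot":[0,0,0],"claw":1},
    {"linear":[0,-0.8,0.133],"rot":[0,0,0],"claw":1},
    {"linear":[0,-0.8,0.133],"rot":[0,0,0],"claw":1},
    {"linear":[0,-0.8,0.133],"rot":[0,0,0],"claw":1},
    {"linear":[0,0,0.857],"rot":[0,0,0],"claw":1},
    {"linear":[0,0,0.857],"rot":[0,0,0],"claw":1},
    {"linear":[0,0,0.857],"rot":[0,0,0],"claw":1},
    {"linear":[0,0,0.857],"rot":[0,0,0],"claw":1}
  ]
}}

```text
time: 8.28
eef_pos: [0.4347, -0.1716, 0.2184]
orientation: [0.004, 0.775, 0.632, 0.002]
contact_force: [0.1, 0.6, 0.4]
finger_gap: 0.001
grip_force: 0.0
```

Run:
```python
from h import *
p,R=cur();print(p,state()['contact_force'])
s=capture('scene')[:,:,::-1];d=capture('side')[:,:,::-1];w=capture('wrist')[:,:,::-1]
cv2.imwrite('pics/s2.png',s);cv2.imwrite('pics/d2.png',d)
b=np.zeros((600,800,3),np.uint8)
b[:300,:400]=crop(np.clip(s*1.6,0,255).astype(np.uint8),145,130,160,120,400,300)
b[:300,400:]=cv2.resize(w,(400,300))
b[300:,:400]=crop(d,230,140,160,120,400,300)
b[300:,400:]=crop(d,190,190,100,75,400,300)
cv2.imwrite('pics/m2.png',b)
```

```text
[ 0.4346617  -0.17161444  0.21841389] [0.07574411 0.63464169 0.4468959 ]
```

View pics/m2.png

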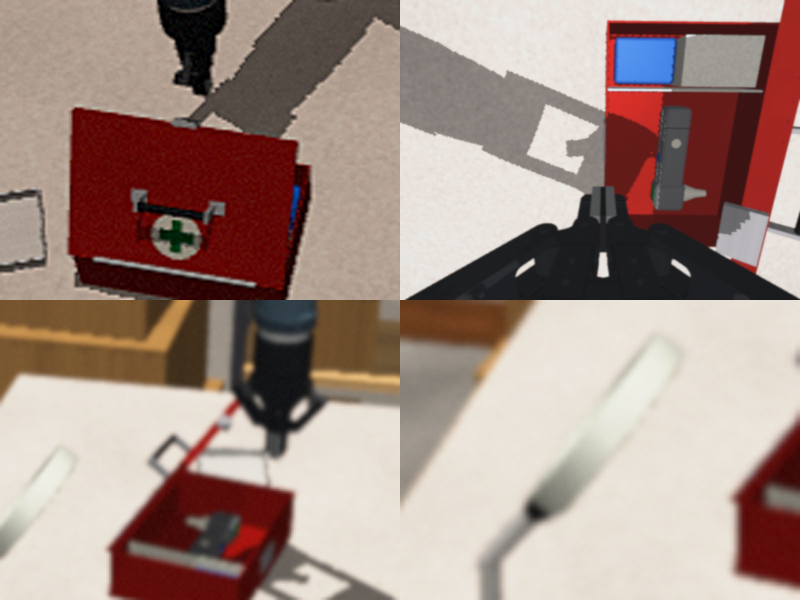

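The lid stands open at about 50–55°. The closed fingers are in front of its edge on the robot side. The thermometer is in the tin (top-right panel) with its handle at (675,140), its head near (668,185) and the probe pointing to the hinge side, tip at (705,193). Next I push the lid over.

{"api": "play_rows", "payload": {
  "deltas": [
    {"linear":[0,0.864,0],"rot":[0,0,0],"claw":1},
    {"linear":[0,0.864,0],"rot":[0,0,0],"claw":1},
    {"linear":[0,0.187,-0.126],"rot":[0,0,0],"claw":1},
    {"linear":[0,0.187,-0.126],"rot":[0,0,0],"claw":1},
    {"linear":[0,0.187,-0.126],"rot":[0,0,0],"claw":1},
    {"linear":[0,0.187,-0.126],"rot":[0,0,0],"claw":1},
    {"linear":[0,0.204,-0.097],"rot":[0,0,0],"claw":1},
    {"linear":[0,0.204,-0.097],"rot":[0,0,0],"claw":1},
    {"linear":[0,0.204,-0.097],"rot":[0,0,0],"claw":1},
    {"linear":[0,0.204,-0.097],"rot":[0,0,0],"claw":1}
  ]
}}

```text
time: 9.27
eef_pos: [0.5319, -0.1914, 0.2455]
orientation: [0.002, 0.775, 0.632, 0.001]
contact_force: [-4.7, -0.6, 2.0]
finger_gap: -0.0
grip_force: 1.8
```

{"api": "play_rows", "payload": {
  "deltas": [
    {"linear":[0,0.216,-0.066],"rot":[0,0,0],"claw":1},
    {"linear":[0,0.216,-0.066],"rot":[0,0,0],"claw":1},
    {"linear":[0,0.216,-0.066],"rot":[0,0,0],"claw":1},
    {"linear":[0,0.216,-0.066],"rot":[0,0,0],"claw":1},
    {"linear":[0,0.223,-0.033],"rot":[0,0,0],"claw":1},
    {"linear":[0,0.223,-0.033],"rot":[0,0,0],"claw":1},
    {"linear":[0,0.223,-0.033],"rot":[0,0,0],"claw":1},
    {"linear":[0,0.223,-0.033],"rot":[0,0,0],"claw":1},
    {"linear":[0,0.226,0],"rot":[0,0,0],"claw":1},
    {"linear":[0,0.226,0],"rot":[0,0,0],"claw":1},
    {"linear":[0,0.226,0],"rot":[0,0,0],"claw":1},
    {"linear":[0,0.226,0],"rot":[0,0,0],"claw":1}
  ]
}}

```text
time: 10.27
eef_pos: [0.61, -0.2071, 0.2562]
orientation: [0.001, 0.775, 0.632, 0.001]
contact_force: [-3.4, -1.0, -1.7]
finger_gap: 0.001
grip_force: 1.0
```

{"api": "play_rows", "payload": {
  "deltas": [
    {"linear":[0,0.22,0],"rot":[0,0,0],"claw":1},
    {"linear":[0,0.22,0],"rot":[0,0,0],"claw":1},
    {"linear":[0,0.1,0],"rot":[0,0,0],"claw":1},
    {"linear":[0,0,0],"rot":[0,0,0],"claw":1},
    {"linear":[0,-0.9,0],"rot":[0,0,0],"claw":1},
    {"linear":[-0.7,-0.9,0],"rot":[0,0,0],"claw":0.3},
    {"linear":[-0.7,-0.9,0],"rot":[0,0,0],"claw":0.3},
    {"linear":[0,-0.9,0],"rot":[0,0,0],"claw":0.3},
    {"linear":[0,-0.3,0],"rot":[0,0,0],"claw":0.3},
    {"linear":[0,0,0],"rot":[0,0,0],"claw":0.3}
  ]
}}

```text
time: 11.1
eef_pos: [0.5012, -0.2278, 0.257]
orientation: [0.002, 0.775, 0.632, 0.001]
contact_force: [-0.1, -0.7, 0.4]
finger_gap: 0.696
grip_force: 0.0
```

Run:
```python
from h import *
p,R=cur();print(p,state()['contact_force'],state()['finger_gap'])
cs={}
c=calibration('wrist');np.savez('pics/w3.npz',**c)
w=capture('wrist')[:,:,::-1];s=capture('scene')[:,:,::-1];d=capture('side')[:,:,::-1]
cv2.imwrite('pics/w3.png',w);cv2.imwrite('pics/s3.png',s);cv2.imwrite('pics/d3.png',d)
for x in [(-90,-130,75),(90,-130,75),(-90,64,52),(90,64,52)]: print(proj('wrist',tw(x),c))
b=np.zeros((600,800,3),np.uint8)
b[:,:560]=crop(w,110,0,392,420,560,600)
b[:300,560:]=crop(d,230,150,120,150,240,300)
b[300:,560:]=crop(np.clip(s*1.6,0,255).astype(np.uint8),165,130,120,150,240,300)
cv2.imwrite('pics/m3.png',b)
```

```text
[ 0.50123248 -0.22776352  0.25701543] [-0.05490627 -0.66921952  0.3905622 ] 0.6956836859248762
[[205.06165528 278.50472058]]
[[384.67485107 277.65659614]]
[[194.75426837  71.46277012]]
[[396.36974526  71.06167497]]
```

View pics/m3.png

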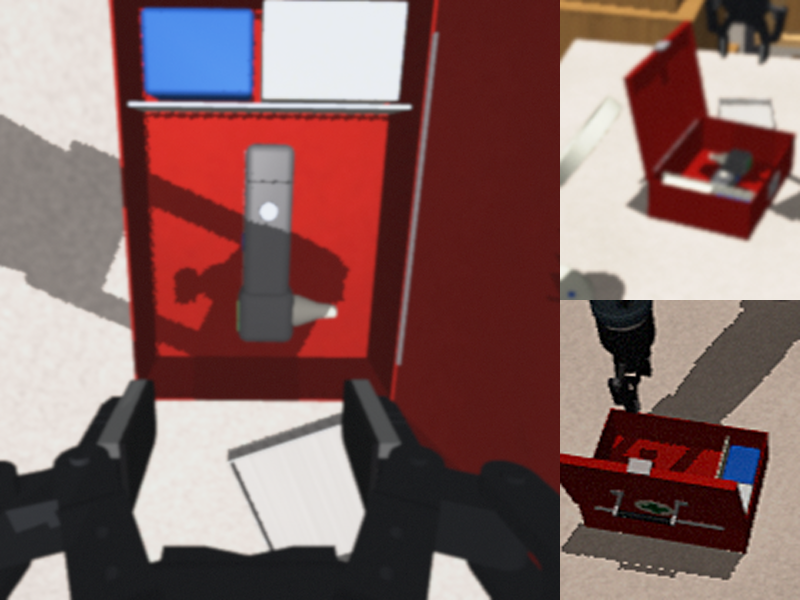

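The lid is past upright. In full wrist pixels the thermometer runs from its handle end at (299,102) to the head bottom at (295,238), with the probe tip at (346,218). The divider's left end is at (201,73), close to the prediction. I'll estimate its pose, then take a second view.

```bash
cat >> h.py <<'E'
def W(n): return {k:v for k,v in np.load(f'pics/{n}.npz').items()}
def onzc(uv,z,c):
    o,d=ray('wrist',uv,c);return o+d*(z-o[2])/d[2]
def tinf(P):
    c,s=np.cos(tin[2]),np.sin(tin[2]);v=np.array(P)-[tin[0],tin[1],0];return np.round(1e3*np.array([c*v[0]+s*v[1],-s*v[0]+c*v[1],v[2]]),1)
E
python3 - <<'E'
from h import *
c=W('w3');F=lambda u,v:(110+u/1.42857,v/1.42857)
for n,uv,z in [('tip',(337,312),.018),('line',(270,182),.034),('neck',(266,295),.034),('head end',(265,341),.018),('handle end',(270,146),.025),('HL',(246,240),.02),('HR',(294,240),.02)]:
    P=onzc(F(*uv),z,c);print(n,P.round(4),tinf(P))
for n,uv in [('divL',(130,104)),('divR',(412,106))]: print(n,tinf(onzc(F(*uv),.052,c)))
E
```

```text
tip [ 0.5631 -0.2857  0.018 ] [ 59.  -86.4  18. ]
line [ 0.5297 -0.1762  0.034 ] [ 4.4 14.1 34. ]
neck [ 0.5114 -0.2557  0.034 ] [  2.3 -67.4  34. ]
head end [ 0.5029 -0.2982  0.018 ] [   2.5 -110.7   18. ]
handle end [ 0.5346 -0.153   0.025 ] [ 4.5 37.8 25. ]
HL [ 0.5047 -0.2149  0.02  ] [-12.4 -28.8  20. ]
HR [ 0.5398 -0.2222  0.02  ] [ 23.4 -28.9  20. ]
divL [-84.5  62.9  52. ]
divR [92.1 61.4 52. ]
```

Run:
```python
from h import *
p,R=cur();O=tw((4,-38,0));a=tin[2]-.025
Rg=Ryz([np.cos(a),np.sin(a),0],[0,0,-1]);print(O)
A=rows(p,R,np.r_[O[:2],.14],Rg,4)
rows(*A,np.r_[O[:2],.031],Rg)
```

```text
[ 0.51890617 -0.22723098  0.        ]
4 rows linear [0.034, 0.121, 0.976] rot [0.013, 0.001, 0.06] end [ 0.519 -0.227  0.14 ]
4 rows linear [0.0, 0.0, 0.908] rot [0.0, 0.0, 0.0] end [ 0.519 -0.227  0.031]
```

{"api": "play_rows", "payload": {
  "deltas": [
    {"linear":[0.034,0.121,0.976],"rot":[0.013,0,0.06],"claw":0.3},
    {"linear":[0.034,0.121,0.976],"rot":[0.013,0,0.06],"claw":0.3},
    {"linear":[0.034,0.121,0.976],"rot":[0.013,0,0.06],"claw":0.3},
    {"linear":[0.034,0.121,0.976],"rot":[0.013,0,0.06],"claw":0.3},
    {"linear":[0,0,0],"rot":[0,0,0],"claw":0.3}
  ]
}}

```text
time: 11.67
eef_pos: [0.5157, -0.2245, 0.1328]
orientation: [-0.006, 0.782, 0.623, -0.002]
contact_force: [-1.1, 0.4, -0.6]
finger_gap: 0.701
grip_force: 0.0
```

Run:
```python
from h import *
p,R=cur();print(p)
c=calibration('wrist');np.savez('pics/w4.npz',**c)
w=capture('wrist')[:,:,::-1];cv2.imwrite('pics/w4.png',w)
cv2.imwrite('pics/m4.png',cv2.resize(w,None,fx=1.42,fy=1.42))
O=tw((4,-38,0))
```

```text
[ 0.51568715 -0.22448191  0.13284506]
```

View pics/m4.png

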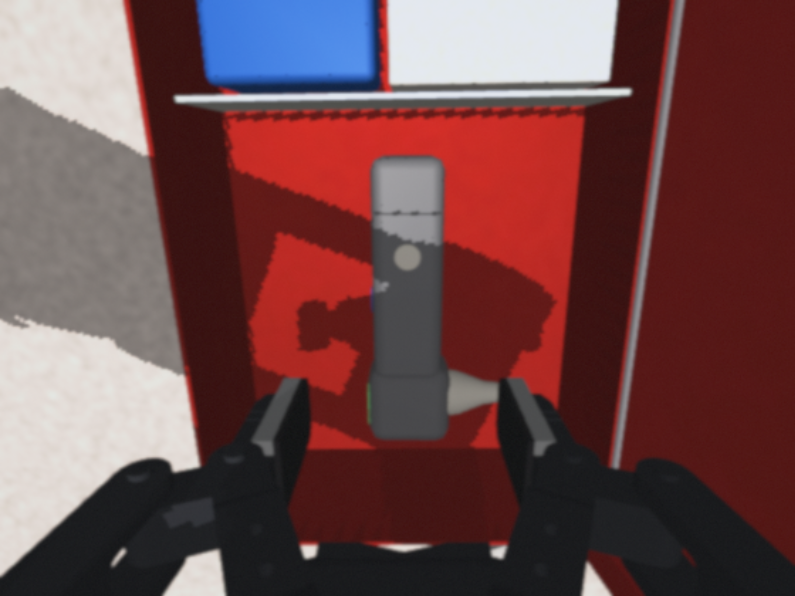

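The thermometer is between the finger planes: its button is at (287,182), its part line at (287,150) and its neck at (288,264) in full wrist pixels. The right finger hides the tip. I'll triangulate from the two wrist views.

Run:
```python
from h import *
c3,c4=W('w3'),W('w4');F=lambda u,v:(110+u/1.42857,v/1.42857);G=lambda u,v:(u/1.42,v/1.42)
for n,a,b in [('button',(268.5,211),(407,258)),('line',(270,182),(407,213)),('neck',(267,295),(408,374)),('headend',(265,341),(408,440))]:
    X,e=tri([('wrist',F(*a),c3),('wrist',G(*b),c4)]);print(n,X.round(4),tinf(X),np.round(e,4))
for n,uv,z in [('line',(407,213),.034),('neck',(408,374),.034),('root',(449,393),.018)]: print(n,tinf(onzc(G(*uv),z,c4)))
p,R=cur();O=tw((4.5,-38,0));a=tin[2]-.025
Rg=Ryz([np.cos(a),np.sin(a),0],[0,0,-1]);print(p,O)
rows(p,R,np.r_[O[:2],.031],Rg,5)
```

```text
button [ 0.5247 -0.1946  0.0412] [ 3.2 -4.8 41.2] [0. 0.]
line [ 0.5293 -0.1757  0.0375] [ 3.9 14.6 37.5] [0.0004 0.0004]
neck [ 0.5115 -0.2572  0.0288] [  2.7 -68.8  28.8] [0.0006 0.0006]
headend [ 0.5034 -0.291   0.0355] [   1.6 -103.6   35.5] [0.0002 0.0002]
line [ 3.6 14.5 34. ]
neck [  2.2 -66.1  34. ]
root [ 24.2 -85.8  18. ]
[ 0.51659582 -0.22535957  0.13587333] [ 0.51939604 -0.22733115  0.        ]
5 rows linear [-0.01, 0.025, 0.699] rot [-0.016, -0.005, 0.001] end [ 0.519 -0.227  0.031]
```

{"api": "play_rows", "payload": {
  "deltas": [
    {"linear":[0,0,0],"rot":[0,0,0],"claw":0.3},
    {"linear":[0,0,0],"rot":[0,0,0],"claw":0.3},
    {"linear":[0,0,0],"rot":[0,0,0],"claw":0.3}
  ]
}}

```text
time: 11.97
eef_pos: [0.5189, -0.2279, 0.1416]
orientation: [0.001, 0.783, 0.622, -0.0]
contact_force: [0.0, 0.4, 0.6]
finger_gap: 0.698
grip_force: 0.0
```

Run:
```python
from h import *
p,R=cur();O=tw((3.5,-38,0));a=tin[2]-.02
Rg=Ryz([np.cos(a),np.sin(a),0],[0,0,-1]);print(p,O)
rows(p,R,np.r_[O[:2],.031],Rg,5)
```

```text
[ 0.5188632  -0.22786487  0.14158304] [ 0.51841631 -0.22713082  0.        ]
5 rows linear [0.005, -0.005, 0.737] rot [0.003, 0.003, -0.01] end [ 0.518 -0.227  0.031]
```

{"api": "play_rows", "payload": {
  "deltas": [
    {"linear":[0,0,0.737],"rot":[0,0,0],"claw":0.3},
    {"linear":[0,0,0.737],"rot":[0,0,0],"claw":0.3},
    {"linear":[0,0,0.737],"rot":[0,0,0],"claw":0.3},
    {"linear":[0,0,0.737],"rot":[0,0,0],"claw":0.3},
    {"linear":[0,0,0.737],"rot":[0,0,0],"claw":0.3},
    {"linear":[0,0,0],"rot":[0,0,0],"claw":0.3},
    {"linear":[0,0,0],"rot":[0,0,0],"claw":0.3},
    {"linear":[0,0,0],"rot":[0,0,0],"claw":0.3}
  ]
}}

```text
time: 12.63
eef_pos: [0.5185, -0.2278, 0.0307]
orientation: [0.001, 0.783, 0.622, -0.0]
contact_force: [0.2, -0.2, -0.0]
finger_gap: 0.701
grip_force: 0.0
```

{"api": "play_rows", "payload": {
  "deltas": [
    {"linear":[0,0,0],"rot":[0,0,0],"claw":1},
    {"linear":[0,0,0],"rot":[0,0,0],"claw":1},
    {"linear":[0,0,0],"rot":[0,0,0],"claw":1},
    {"linear":[0,0,0],"rot":[0,0,0],"claw":1},
    {"linear":[0,0,0],"rot":[0,0,0],"claw":1}
  ],
  "force": 40
}}

```text
time: 13.05
eef_pos: [0.5183, -0.2277, 0.0306]
orientation: [0.001, 0.783, 0.622, -0.0]
contact_force: [-1.0, 0.8, 7.0]
finger_gap: 0.391
grip_force: 41.8
```

{"api": "play_rows", "payload": {
  "deltas": [
    {"linear":[0,0,-0.4],"rot":[0,0,0],"claw":1},
    {"linear":[0,0,-0.9],"rot":[0,0,0],"claw":1},
    {"linear":[0,0,-0.9],"rot":[0,0,0],"claw":1},
    {"linear":[0,0,-0.9],"rot":[0,0,0],"claw":1},
    {"linear":[0,0,-0.9],"rot":[0,0,0],"claw":1},
    {"linear":[0,0,-0.9],"rot":[0,0,0],"claw":1},
    {"linear":[0,0,-0.9],"rot":[0,0,0],"claw":1},
    {"linear":[0,0,-0.9],"rot":[0,0,0],"claw":1},
    {"linear":[0,0,-0.9],"rot":[0,0,0],"claw":1},
    {"linear":[0,0,0],"rot":[0,0,0],"claw":1},
    {"linear":[0,0,0],"rot":[0,0,0],"claw":1},
    {"linear":[0,0,0],"rot":[0,0,0],"claw":1}
  ]
}}

```text
time: 14.05
eef_pos: [0.5172, -0.2267, 0.2565]
orientation: [-0.001, 0.783, 0.622, -0.001]
contact_force: [-0.7, 0.0, -2.0]
finger_gap: 0.393
grip_force: 40.9
```

Run:
```python
from h import *
p,R=cur();print(p,state()['finger_gap'],state()['grip_force'])
s=cv2.imread('pics/scene0.png');d=cv2.imread('pics/d3.png')
# segment ring (bright, low-sat) in scene: print fits
t=tri([('scene',(356,188.8)),('side',(257,200.5))]);b=tri([('scene',(356,242)),('side',(226.3,242))])
print('top',t,'bot',b);v=t[0]-b[0];print(np.linalg.norm(v),np.degrees(np.arctan2(-v[0],v[2])))
w=capture('wrist')[:,:,::-1];np.savez('pics/w5.npz',**calibration('wrist'));cv2.imwrite('pics/w5.png',w)
sn=capture('scene')[:,:,::-1];dn=capture('side')[:,:,::-1];cv2.imwrite('pics/s5.png',sn);cv2.imwrite('pics/d5.png',dn)
B=np.zeros((600,800,3),np.uint8)
B[:300,:400]=cv2.resize(w,(400,300))
B[:300,400:]=crop(np.clip(sn*1.6,0,255).astype(np.uint8),310,180,80,60,400,300)  #5x
B[300:,:400]=crop(dn,190,190,80,60,400,300) #5x
B[300:,400:]=crop(np.clip(sn*1.6,0,255).astype(np.uint8),310,240,80,60*1,400,300)
cv2.imwrite('pics/m5.png',B)
```

```text
[ 0.51724027 -0.22668643  0.25647436] 0.3927171972581293 40.879170298576355
top (array([0.63520045, 0.17983787, 0.34538123]), [np.float64(0.0012567702417035037), np.float64(0.0012567702417035141)]) bot (array([0.71909625, 0.1884093 , 0.21391804]), [np.float64(0.0015228863252662486), np.float64(0.0015228863252661107)])
0.15618752462495944 32.54478040294492
```

View pics/m5.png

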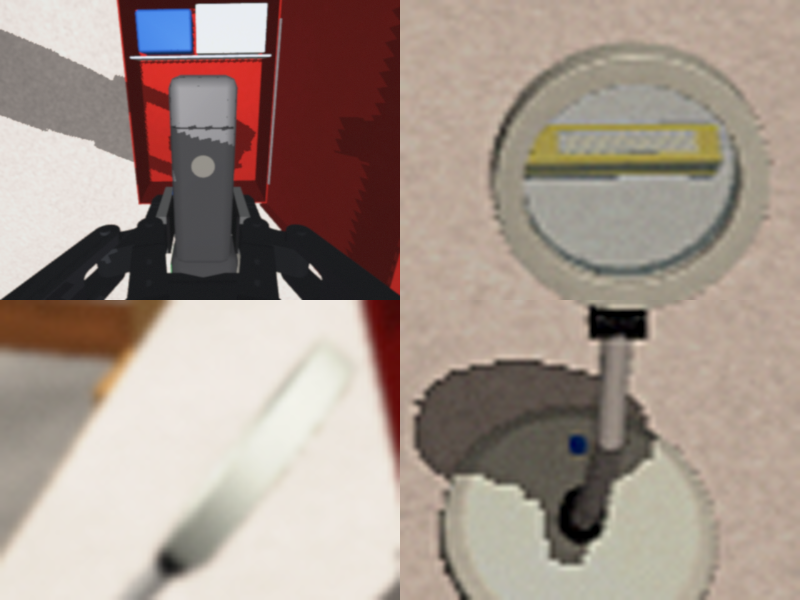

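The thermometer is held by its handle, level, with the probe below and out of view. In the scene panel the ring outline spans (494..770, 42..308), the hinge is at (618,322) and the base disc at u 447..715. In the side panel the ring runs edge-on from (335,345) to (180,562). I'll fit the magnifier's pose to these.

```bash
cat > fit.py <<'E'
from h import *
from scipy.optimize import least_squares
sc=lambda P:[(310+(u-400)/5,180+v/5) for u,v in P]
sd=lambda P:[(190+u/5,190+(v-300)/5) for u,v in P]
so=np.array(sc([(494,175),(630,42),(770,170),(636,309),(540,68),(733,83),(523,265),(745,255)]),np.float32)
e=cv2.fitEllipse(so);so=cv2.ellipse2Poly((int(e[0][0]*100),int(e[0][1]*100)),(int(e[1][0]*50),int(e[1][1]*50)),int(round(e[2])),0,360,5)/100.
si=np.array(sd([(318,340),(340,345),(353,362),(345,378),(205,562),(180,565),(163,553),(172,535),(300,352)]))
hg_s=sc([(618,322)])[0];hg_d=sd([(170,565)])[0];disc=sc([(447,530),(715,530)])
t=np.linspace(0,2*np.pi,73);C=np.c_[0*t,72*np.cos(t),82+72*np.sin(t)]/1e3
def head(p):
    x,y,yaw,tl,xb=p;Rm=Ro.from_euler('z',yaw);Rh=Rm*Ro.from_euler('y',-tl)
    return np.array([x,y,0])+Rm.apply([.148,0,.215]),Rh,Rm
D=np.array([[np.cos(a),np.sin(a)] for a in np.radians(np.arange(0,360,20))])
def f(p):
    o,Rh,Rm=head(p);r=[]
    P=np.r_[o+Rh.apply(C+[p[4],0,0]),o+Rh.apply(C+[p[4]-.024,0,0])]
    for n,S in (('scene',so),('side',si)):
        r+=list(((proj(n,P)@D.T).max(0)-(S@D.T).max(0))*.5)
    r+=list(proj('scene',o)[0]-hg_s)+list(proj('side',o)[0]-hg_d)
    q=proj('scene',np.array([p[0],p[1],.022])+Rm.apply(np.c_[.175+.082*np.cos(t),.082*np.sin(t),0*t]))[:,0]
    r+=[q.min()-disc[0][0],q.max()-disc[1][0]]
    r.append((p[4]-.012)/.006)
    return np.array(r)
r=least_squares(f,[.58,.185,0,.56,.012],x_scale=[.01,.01,.1,.1,.01])
p=r.x;o,Rh,Rm=head(p)
cov=np.sqrt(np.diag(np.linalg.inv(r.jac.T@r.jac)))
print(p.round(4),cov.round(4));print(np.round(r.fun,1))
ax=Rh.apply([1,0,0]);print('axis',ax,'tilt',np.degrees(p[3]))
gl=o+Rh.apply([p[4]-.018,0,.082]);print('lens~',gl,'focus',gl-.12*ax)
E
python3 fit.py
```

```text
[ 0.5771  0.1887 -0.0488  0.6107  0.0112] [0.0016 0.004  0.0292 0.0356 0.0034]
[ 0.2  0.3  0.2  0.1  0.2  0.4  0.5  0.5  0.2  0.  -0.  -0.1 -0.2 -0.1
  0.   0.1  0.1  0.   0.2  0.3  0.3  0.6  1.1  0.7  0.2  0.1  0.3  0.5
  0.7 -0.2  0.3  0.4  0.4 -0.2 -0.   0.1  0.4 -0.1  1.4 -3.1 -0.7  1.5
 -0.1]
axis [ 0.8182979  -0.03992619  0.573406  ] tilt 34.98807989274315
lens~ [0.67244973 0.1840266  0.27829243] focus [0.57425398 0.18881775 0.20948371]
```

```bash
cat > go.py <<'E'
import contextlib,io
with contextlib.redirect_stdout(io.StringIO()): from fit import *
F=gl-.12*ax
Rf=Ryz(ax,[0,0,-1]);tip=np.array([-.048,.055,.013])
T=F-Rf.apply(tip)
E
python3 - <<'E'
from go import *
p,R=cur();print(p,T,Rf.as_matrix().round(3).tolist())
A=rows(p,R,[.50,-.20,.28],Rf)
B=rows(*A,T-.05*ax+[0,0,.02],Rf)
rows(*B,T,Rf)
E
```

```text
[ 0.51687375 -0.22647367  0.25501759] [0.5241414  0.23931993 0.18859691] [[0.049, 0.818, 0.573], [0.999, -0.04, -0.028], [-0.0, 0.573, -0.819]]
7 rows linear [0.115, -0.066, -0.141] rot [-0.837, 0.072, -0.237] end [ 0.5  -0.2   0.28]
16 rows linear [0.917, -0.185, 0.125] rot [0.0, 0.0, 0.0] end [0.483 0.241 0.18 ]
2 rows linear [-0.0, 0.642, 0.273] rot [0.0, 0.0, 0.0] end [0.524 0.239 0.189]
```

{"api": "play_rows", "payload": {
  "deltas": [
    {"linear":[0.115,-0.066,-0.141],"rot":[-0.837,0.072,-0.237],"claw":1},
    {"linear":[0.115,-0.066,-0.141],"rot":[-0.837,0.072,-0.237],"claw":1},
    {"linear":[0.115,-0.066,-0.141],"rot":[-0.837,0.072,-0.237],"claw":1},
    {"linear":[0.115,-0.066,-0.141],"rot":[-0.837,0.072,-0.237],"claw":1},
    {"linear":[0.115,-0.066,-0.141],"rot":[-0.837,0.072,-0.237],"claw":1},
    {"linear":[0.115,-0.066,-0.141],"rot":[-0.837,0.072,-0.237],"claw":1},
    {"linear":[0.115,-0.066,-0.141],"rot":[-0.837,0.072,-0.237],"claw":1}
  ]
}}

```text
time: 14.78
eef_pos: [0.5003, -0.2, 0.2808]
orientation: [0.22, 0.689, 0.658, 0.208]
contact_force: [-0.3, 1.2, -2.3]
finger_gap: 0.389
grip_force: 40.8
```

{"api": "play_rows", "payload": {
  "deltas": [
    {"linear":[0.5,-0.1,0.07],"rot":[0,0,0],"claw":1},
    {"linear":[0.917,-0.185,0.125],"rot":[0,0,0],"claw":1},
    {"linear":[0.917,-0.185,0.125],"rot":[0,0,0],"claw":1},
    {"linear":[0.917,-0.185,0.125],"rot":[0,0,0],"claw":1},
    {"linear":[0.917,-0.185,0.125],"rot":[0,0,0],"claw":1},
    {"linear":[0.917,-0.185,0.125],"rot":[0,0,0],"claw":1},
    {"linear":[0.917,-0.185,0.125],"rot":[0,0,0],"claw":1},
    {"linear":[0.917,-0.185,0.125],"rot":[0,0,0],"claw":1},
    {"linear":[0.917,-0.185,0.125],"rot":[0,0,0],"claw":1},
    {"linear":[0.917,-0.185,0.125],"rot":[0,0,0],"claw":1},
    {"linear":[0.917,-0.185,0.125],"rot":[0,0,0],"claw":1},
    {"linear":[0.917,-0.185,0.125],"rot":[0,0,0],"claw":1}
  ]
}}

```text
time: 15.78
eef_pos: [0.4877, 0.1194, 0.2072]
orientation: [0.218, 0.69, 0.658, 0.207]
contact_force: [0.9, -1.9, -0.1]
finger_gap: 0.389
grip_force: 40.8
```

{"api": "play_rows", "payload": {
  "deltas": [
    {"linear":[0.917,-0.185,0.125],"rot":[0,0,0],"claw":1},
    {"linear":[0.917,-0.185,0.125],"rot":[0,0,0],"claw":1},
    {"linear":[0.917,-0.185,0.125],"rot":[0,0,0],"claw":1},
    {"linear":[0.917,-0.185,0.125],"rot":[0,0,0],"claw":1},
    {"linear":[0.417,-0.085,0.055],"rot":[0,0,0],"claw":1},
    {"linear":[0,0,0],"rot":[0,0,0],"claw":1},
    {"linear":[0,0,0],"rot":[0,0,0],"claw":1},
    {"linear":[0,0,0],"rot":[0,0,0],"claw":1},
    {"linear":[0,0,0],"rot":[0,0,0],"claw":1}
  ]
}}

```text
time: 16.53
eef_pos: [0.484, 0.2398, 0.1803]
orientation: [0.219, 0.691, 0.657, 0.207]
contact_force: [-0.7, 0.9, -0.9]
finger_gap: 0.389
grip_force: 40.8
```

Run:
```python
from go import *
p,R=cur();print(p,(Rf.inv()*R).as_rotvec().round(3),state()['finger_gap'],state()['grip_force'],state()['qpos'].round(2))
rows(p,R,T,Rf,4)
np.savez('pics/w6.npz',**calibration('wrist'))
w=capture('wrist')[:,:,::-1];sn=capture('scene')[:,:,::-1];dn=capture('side')[:,:,::-1]
for n,i in zip('wsd',(w,sn,dn)): cv2.imwrite(f'pics/{n}6.png',i)
B=np.zeros((600,800,3),np.uint8)
B[:300,:400]=cv2.resize(w,(400,300))
B[:300,400:]=crop(np.clip(sn*1.6,0,255).astype(np.uint8),300,130,160,120,400,300)
B[300:,:400]=crop(dn,200,180,160,120,400,300)
B[300:,400:]=crop(dn,225,210,80,60,400,300)
cv2.imwrite('pics/m6.png',B)
```

```text
[0.48401695 0.23976145 0.18028074] [-0.002 -0.002 -0.   ] 0.388510032220109 40.794575214385986 [ 0.37 -0.05  2.14 -0.48  0.54  0.77]
4 rows linear [0.013, 0.313, 0.135] rot [0.004, 0.006, 0.001] end [0.524 0.239 0.189]
```

View pics/m6.png

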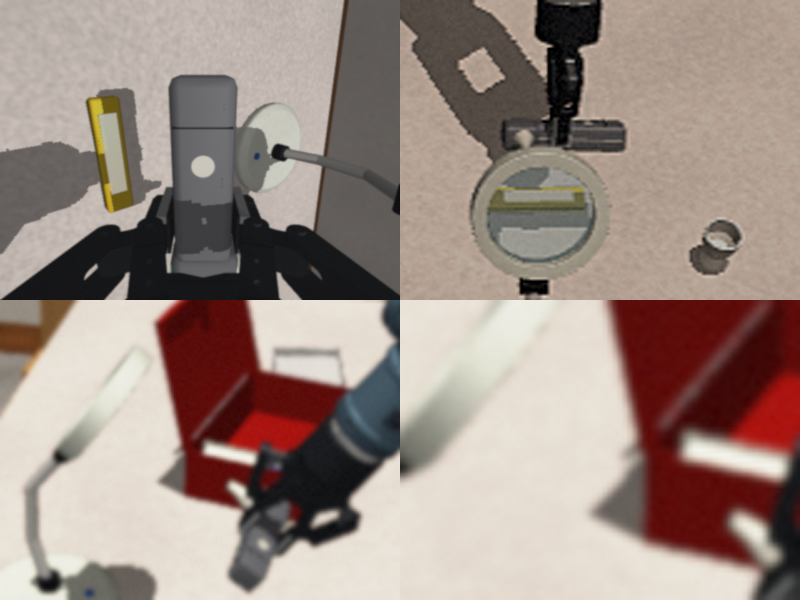

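The thermometer is held as planned, with the probe tip near (350,183) in the scene and (292,254) in the side image, about 5 cm short of the focus. Next I move in.

{"api": "play_rows", "payload": {
  "deltas": [
    {"linear":[0.013,0.313,0.135],"rot":[0,0,0],"claw":1},
    {"linear":[0.013,0.313,0.135],"rot":[0,0,0],"claw":1},
    {"linear":[0.013,0.313,0.135],"rot":[0,0,0],"claw":1},
    {"linear":[0.013,0.313,0.135],"rot":[0,0,0],"claw":1},
    {"linear":[0,0,0],"rot":[0,0,0],"claw":1},
    {"linear":[0,0,0],"rot":[0,0,0],"claw":1},
    {"linear":[0,0,0],"rot":[0,0,0],"claw":1},
    {"linear":[0,0,0],"rot":[0,0,0],"claw":1},
    {"linear":[0,0,0],"rot":[0,0,0],"claw":1},
    {"linear":[0,0,0],"rot":[0,0,0],"claw":1}
  ]
}}

```text
time: 17.52
eef_pos: [0.5237, 0.2405, 0.1886]
orientation: [0.219, 0.69, 0.658, 0.207]
contact_force: [-0.6, -0.7, -1.8]
finger_gap: 0.39
grip_force: 40.7
```

Run:
```python
from go import *
p,R=cur();print(p,T,state()['qd'].round(3))
X=p+R.apply(tip);rt=p+R.apply([-.048,.021,.013]);print('tip err',X-F)
print('tip scene/side',proj('scene',X),proj('side',X),'root',proj('scene',rt),proj('side',rt),'lens',proj('scene',gl),proj('side',gl),'hinge',proj('side',o))
sn=capture('scene')[:,:,::-1];dn=capture('side')[:,:,::-1]
cv2.imwrite('pics/s7.png',sn);cv2.imwrite('pics/d7.png',dn)
B=np.zeros((600,800,3),np.uint8)
B[:,:400]=crop(np.clip(sn*1.6,0,255).astype(np.uint8),320,160,80,120,400,600) # 5x
B[:,400:]=crop(dn,215,180,80,120,400,600)
cv2.imwrite('pics/m7.png',B)
```

```text
[0.52373588 0.24048096 0.18862018] [0.5241414  0.23931993 0.18859691] [-0.001 -0.002 -0.002 -0.     0.    -0.002]
tip err [-0.00041494  0.00123135  0.0002149 ]
tip scene/side [[350.99963132 198.71855875]] [[278.11314427 248.90812564]] root [[349.64748662 194.6623038 ]] [[287.89845172 256.30597754]] lens [[355.74202564 214.82612492]] [[243.05894097 222.31020685]] hinge [[225.41749926 239.93680628]]
```

View pics/m7.png

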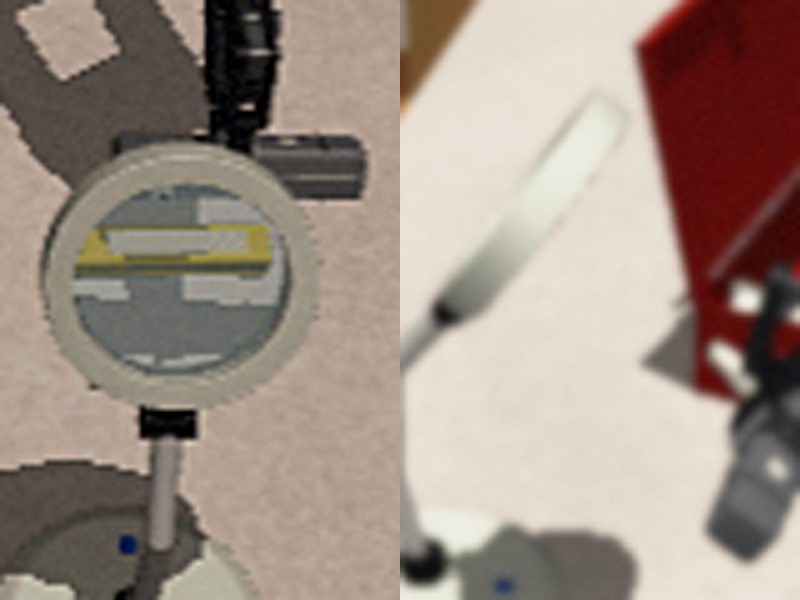

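The tip in the side picture is at (712,347), where (716,345) was predicted, and the arm is still. The tip is on the lens axis at the focus, so I'm handing in.

```bash
python3 -c "
from cell import *
print(finish_job())"
```

```text
the job is handed in; nothing more can be done
None
```

The job is handed in at about 17.5 s of the 62 s. The lid is past upright and the thermometer is held still by its handle, with the probe tip on the lens axis 12 cm from the glass by my fit (about 1 mm from the estimated focus). `finish_job()` gave no verdict.

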